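# Open both doors of the fly-screen cupboard

### The job

Open the fly-screen cupboard right up so that its wide tray of preserves can come out: swing back the door that carries the flat steel cover strip, slide the brass flush bolt which that strip hid on the other door all the way down, then swing the other door back too. Leave both doors standing square to the cupboard's front or wider, the bolt still down, and disturb none of the jars, bottles and the fruit basket.

Things in the scene. Friction and masses are not known exactly. Their poses are not given: they have to be found in the camera images.
- cupboard: pine cupboard with wire fly-screens, 320 wide, 220 deep, 280 high, fixed to the counter. Origin: centre of its underside; front faces own -x; own +y runs along the front to the active door. Carcass front plane at x = -110 mm; shut doors 28 thick in front of it (face at x = -138), z 30 to 264. The top board (z 266 to 280) juts 12 mm past the carcass front, over the back of the doors
- active_door (a joint): angle of the active door (own +y half, with a flat steel cover strip 62 wide, 4 thick down its meeting edge), rad: 0 shut, 1.57 square to the front, stop at 1.9. Hinged at its outer edge, swings out, stays where left (about 0.1 Nm); may start slightly ajar. Leaf 139 mm from the hinge, 188 with the strip, which covers the bolt and the other door's meeting edge while shut
- passive_door (a joint): angle of the passive door (own -y half), rad: 0 shut, 1.57 square to the front, stop at 1.9. Hinged at its outer edge, swings out, stays where left. The bolt holds it shut until drawn. Leaf 142 mm from the hinge, plus a set-back tongue 37 wide, 10 thick at the back of its meeting edge (178 mm from the hinge in all), in which the bolt is set
- bolt (a joint): travel of the flush bolt, m: 0 shot up into the top board, 0.018 slid fully down; its rod stands 10 mm into the board. Takes about 3 to 4 N to slide and stays where it is left
- active_pull (a point): middle of the active door's pull: a level dark steel bar, 10 mm thick, 80 mm between the centres of its two legs, its axis 38 mm out from the door's face, 37 mm below the cupboard's top. Open above and below
- passive_pull (a point): middle of the passive door's pull, the same bar on the other door
- active_hinge (a point): point on the active door's vertical hinge axis (carcass front plane, outer edge of the cupboard), at the height of the pulls
- passive_hinge (a point): point on the passive door's vertical hinge axis, at the height of the pulls
- bolt_thumb (a point): middle of the top face of the bolt's brass thumb piece: 20 mm wide along the door, 11 high, standing 16 out from the tongue (8 either side of this point); bolted, 42 mm below the cupboard's top. To own -y, 23 mm off, is the passive door's thicker stile; the other side is free once the active door is open. The top board's front edge overhangs only to the thumb's root, 6 mm behind this point
- honey_jar: amber preserve jar, 68 across, 75 high, standing on the cupboard. Origin: centre of its underside
- pepper_jar: red preserve jar, 68 across, 75 high, standing on the cupboard. Origin: centre of its underside
- red_bottle: dark wine bottle, 74 across, 300 high, standing on the counter. Origin: centre of its underside
- white_bottle: pale wine bottle, 74 across, 300 high. Origin: centre of its underside
- pickle_jar: green preserve jar, 84 across, 120 high. Origin: centre of its underside
- plum_jar: dark plum preserve jar, 84 across, 120 high. Origin: centre of its underside
- fruit_basket: round brown basket of fruit, 230 across, 90 high. Origin: centre of its underside
Not all that is in view belongs to the job. There is more than one size of the fruit_basket; the one meant has the size given above.

How it is judged:
On the way, in this order (a step that is already met when the one before it is completed fails the run):
1. the active door is opened, the passive door still bolted (value of joint active_door above 0.35 rad and value of joint passive_door below 0.05 rad and value of joint bolt below 0.006 m), for 0.2 s.
2. the bolt is slid down before the passive door is opened (value of joint bolt above 0.014 m and value of joint passive_door below 0.3 rad), for 0.2 s.
3. the passive door is swung back (value of joint passive_door above 1.4 rad), for 0.2 s.
At the end, for the whole second after the job is handed in: Both doors stand at rest at least 1.4 rad (80 degrees) open and the bolt is down by at least 14 of its 18 mm; every jar, bottle and the basket stands upright within 30 mm of where it was (value of joint each of active_door, passive_door above 1.4 rad and value of joint bolt above 0.014 m and velocity of joint active_door between -0.05 and 0.05 rad/s and velocity of joint passive_door between -0.05 and 0.05 rad/s and distance of each of red_bottle, white_bottle, pickle_jar, plum_jar, fruit_basket, honey_jar, pepper_jar from where it was at the start of the episode below 0.03 m and angle between each of red_bottle, white_bottle, pickle_jar, plum_jar, fruit_basket, honey_jar, pepper_jar's own z axis and vertical below 0.2 rad); the robot touches nothing.
It fails at once if a jar, bottle or the basket is knocked over or pushed more than 30 mm away (distance of any of red_bottle, white_bottle, pickle_jar, plum_jar, fruit_basket, honey_jar, pepper_jar from where it was at the start of the episode above 0.03 m or angle between any of red_bottle, white_bottle, pickle_jar, plum_jar, fruit_basket, honey_jar, pepper_jar's own z axis and vertical above 0.35 rad).
It also fails if it takes over 67 s, if anything falls off the work surface, if the arm or the gripper's body presses on something with over 40 N, if the wrist force passes 120 N, or if a joint passes its speed limit or range.

### The arm

A 6-joint arm with a two-finger parallel gripper is mounted at the origin on the work surface. World frame = base frame: x ahead of the robot, y to its left, z up, the work surface at z = 0. Lengths are in m, angles in rad, forces in N, time in s.
With the tool pointing down it reaches from about 0.25 to 0.8 m from the base axis. Payload 8.5 kg.
Tool frame: the origin (TCP) lies midway between the tips of the shut fingers; the grasp point (between the pads) lies 19 mm behind it; z points along the fingers, y is the line along which they close (so a half turn about z gives the same grasp; the last joint's range is limited). The gripper opens to 85 mm and grips with 20 to 120 N. Pads are 22 mm wide; open, the fingers measure 114 mm over their backs; the gripper's body (76 mm by 85 mm) begins 54 mm behind the grasp point. The pads swing forward as they close: fully open they stand 13 mm farther back than shut.
Start: joints at [1.202, 0.238, -0.013, 1.319, 0, 1.571], TCP at [0.189, 0.49, 0.231] pointing down, gripper open.
Joint ranges: [-2.66, 2.66], [-1.03, 1.9], [-1.14, 1.46], [-1.82, 2.27], [-1.45, 1.34], [-3.14, 3.14]. Speed limits (rad/s): [2.22, 2.22, 2.79, 3.14, 3.14, 3.14].

### API

Orientations are given as a unit quaternion [w, x, y, z].
In Python, from cell import bot gives the robot as it stands. The module is installed in compiled form; this text tells all that it offers.
- The arm moves only by the tool carry_out, never from a script. Its argument "plan" is a list of rows, each a list of 3 entries, a list of its own where there are three numbers: the shift along the tool's x, y, z scaled (see below), then the turn, a rotation vector about the tool's x, y, z scaled (see below), then the closure, from -1 (fully open) to 1 (shut). In form: [[[tx, ty, tz], [wx, wy, wz], grip], ...]. A call has 1 to 8 rows; each row is the pose to reach, as a shift and turn from the pose commanded when the call began, along the tool's axes at that moment; what a row does not reach only later rows make up. The controller multiplies each number of a shift by 0.8 m and each number of a turn by 1.5 rad. A row lasts 1/8 s, in which the tool goes at most 62.5 mm and 10.7 degrees, less where a joint would pass 70% of its speed; a pose out of reach is approached as far as the arm can. A call with a number of a shift or a turn outside -1 to 1 is refused whole. A call with a gripper value outside its range is refused whole. The fingers move at their own pace and stop on an object; "force" is the grip in N (left out, the last holds). Time passes only in rows, so rows that repeat a pose let the fingers close. It gives the time, the measured TCP pose, the force, the opening and the grip force at its end, in the units of the state.
- bot.read_state(): the state, without advancing time (a new reading comes with each control period).
- bot.snapshot(name): name is "scene" or "top" or "wrist"; returns a dict with "pixels" (420x560x3 uint8, red, green, blue), "intrinsics" (3x3 intrinsics, pixels), "dist" ([k1, k2, p1, p2, k3] as OpenCV has them; the pictures are not rectified), "T" (4x4, takes a point from camera to world coordinates); the wrist camera has in their place "hand_eye" (4x4, takes a point from camera to tool coordinates, whose origin is the TCP and whose axes are the flange's). Camera axes: x right, y down, z forward; pixel columns grow to the right and rows downward; lengths in m; the calibration is good to about 2 mm. A picture is of the moment at which its call begins: read the wrist's pose just before it. There is no depth.
- bot.finish_job(): hands the job in; it is judged then, once.
The state is a dict: "t": time; "joints": joint angles; "joint_velocities": joint speeds; "effort": joint torques, N m; "ee_pos": TCP position; "eef_rot": TCP orientation; "contact_force": force on the tool from outside, world axes, zero at the start; "moment": the same for the moment, N m; "finger_gap": opening from 0.0 (shut) to 1.0 (fully open); "grasp_force": force on a finger pad.
Only numpy, scipy, OpenCV 4.12 (cv2) and the standard library are available. Lean on these libraries where they do the work, as an engineer would, in place of code of your own. Each camera call takes 0.05 s, during which the arm holds its last target. There are 200 camera calls.

## Working session

There is one attempt and no reset: what is moved stays moved. The work goes in short steps, Python scripts to look and compute and a tool call to move; the robot and the scene stay as the last step left them, time stands still between calls to the robot, and variables do not carry over. Pictures are saved under pics/ and viewed, at most 10 in all, crops included, and the job is handed in when it is done.

Besides the shell and the picture viewer there is one more tool, called after ">>>" in YAML: its name, and indented under it one key for each argument. carry_out: Moves the arm, as the interface text tells. Shifts and turns lie within -1 to 1; 1 stands for 0.8 m of shift or 1.5 rad of turn. Its arguments: {"type":"object","properties":{"plan":{"type":"array","items":{"type":"array"}},"force":{"type":"number"}},"required":["plan"]}

```bash
ls; mkdir -p pics
python3 - <<'E'
from cell import bot
import cv2,numpy as np
print(bot.read_state())
for n in ("scene","top"):
    s=bot.snapshot(n); cv2.imwrite(f"pics/{n}0.png",s["pixels"][:,:,::-1])
    np.savez(f"{n}.npz",K=s["intrinsics"],d=s["dist"],T=s["T"]); print(n,s["intrinsics"],s["dist"],s["T"])
E
```

```text
pics
{'t': 0.0, 'joints': array([ 1.20203608e+00,  2.38757618e-01, -1.42629594e-02,  1.31920469e+00,
        9.46152579e-06,  1.57082667e+00]), 'joint_velocities': array([-0.00066366,  0.00165032,  0.00087699, -0.00034785,  0.00119771,
       -0.00059119]), 'effort': array([ 3.96040832e-04, -5.38779509e+01,  3.46435404e+01,  1.83529104e-02,
        3.42150167e-05,  1.30648704e-05]), 'ee_pos': array([0.18908581, 0.48931296, 0.23068639]), 'eef_rot': array([-1.35629000e-04,  1.83352069e-01,  9.83047053e-01, -7.01495262e-04]), 'contact_force': array([0.04909225, 0.29309878, 0.23677326]), 'moment': array([ 0.00892727,  0.07822441, -0.02042932]), 'grasp_force': 0.0, 'finger_gap': 0.9995177733463352}
scene [[469.40631537   0.         274.4679716 ]
 [  0.         469.40631537 204.85880116]
 [  0.           0.           1.        ]] [-0.10803018  0.          0.          0.          0.        ] [[-0.2086222   0.7448557  -0.63377185  1.28168217]
 [ 0.97790488  0.16773541 -0.12476728  0.17850955]
 [ 0.01337236 -0.64579781 -0.76339136  1.15313466]
 [ 0.          0.          0.          1.        ]]
top [[390.99200655   0.         286.00165545]
 [  0.         390.99200655 207.33740964]
 [  0.           0.           1.        ]] [-0.09738072  0.          0.          0.          0.        ] [[-0.02189978 -0.99804141  0.05859816  0.40984722]
 [-0.99954646  0.02064562 -0.02192323  0.05083328]
 [ 0.0206705  -0.05905169 -0.9980409   1.21924502]
 [ 0.          0.          0.          1.        ]]
```

View pics/scene0.png

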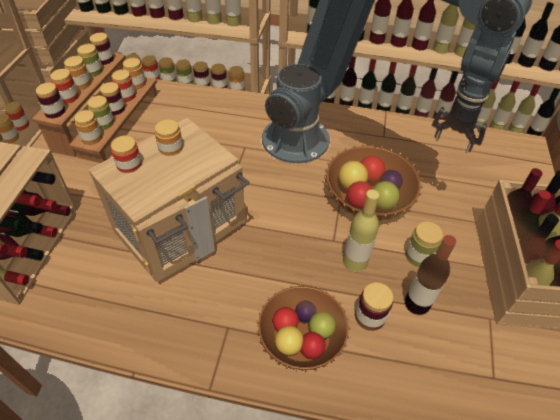

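View pics/top0.png

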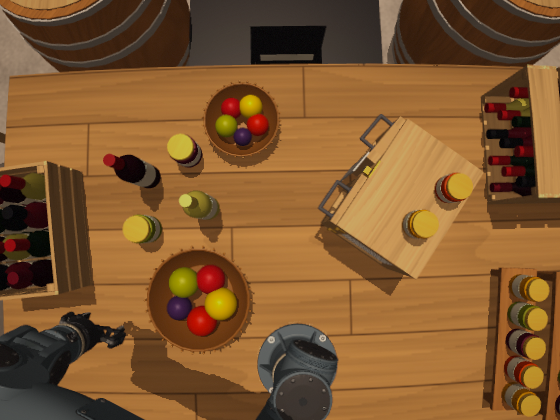

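The scene view shows the cupboard with two doors; the strip is at about (200,230) and the pulls at about (188,200) and (232,190). In the top view the top board's corners are near (403,118), (483,165), (416,277) and (333,222). The pulls are at about (375,130) (active, ajar) and (333,200) (passive), and there is brass at (367,170).

Run:
```python
import cv2
a=cv2.imread("pics/top0.png")[100:290,300:500]
cv2.imwrite("pics/topc.png",cv2.resize(a,None,fx=3.1,fy=3.1,interpolation=cv2.INTER_CUBIC))
a=cv2.imread("pics/scene0.png")[110:290,85:265]
cv2.imwrite("pics/scenec.png",cv2.resize(a,None,fx=3.3,fy=3.3,interpolation=cv2.INTER_CUBIC))
```

```text
(no output)
```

View pics/topc.png

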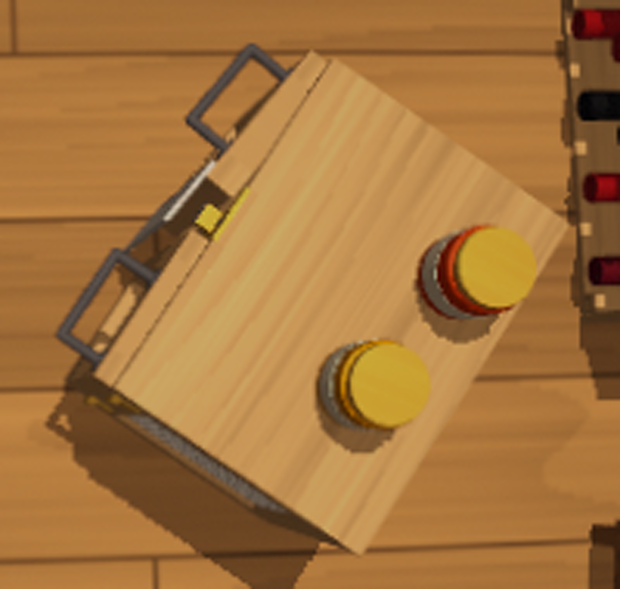

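View pics/scenec.png

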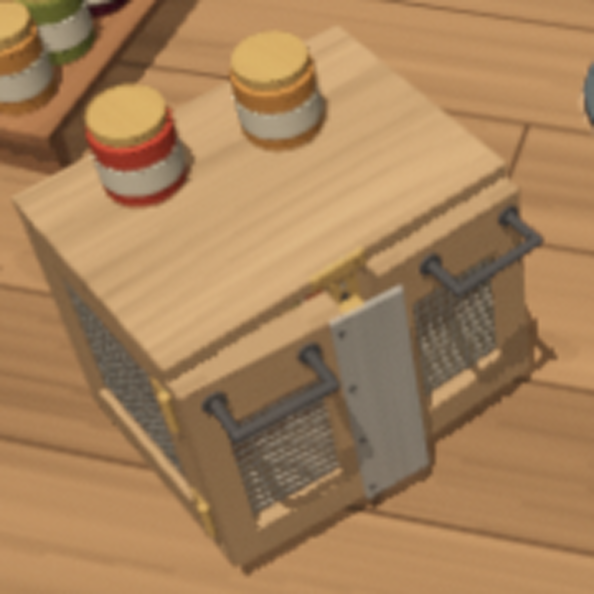

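```bash
cat > h.py <<'E'
import numpy as np,cv2
from scipy.spatial.transform import Rotation as R
def proj(n,P):
    z=np.load(f"{n}.npz"); Ti=np.linalg.inv(z["T"])
    return cv2.projectPoints(np.asarray(P,float).reshape(-1,1,3),cv2.Rodrigues(Ti[:3,:3])[0],Ti[:3,3],z["K"],z["d"])[0][:,0]
def ray(n,uv,zz):
    z=np.load(f"{n}.npz");T=z["T"]
    p=cv2.undistortPoints(np.array([[uv]],float),z["K"],z["d"])[0,0]
    v=T[:3,:3]@[*p,1]; return T[:3,3]+v*(zz-T[2,3])/v[2]
def c2w(p,P):
    P=np.atleast_2d(np.asarray(P,float)); c,s=np.cos(p[2]),np.sin(p[2])
    return np.c_[p[0]+c*P[:,0]-s*P[:,1],p[1]+s*P[:,0]+c*P[:,1],P[:,2]]
# a door point: hinge at x=-.11,y=+-.16; r along leaf, d out from carcass plane
def door(side,th,r,d,z):
    y=.16*side; u=np.array([-np.sin(th),-side*np.cos(th)]); n=np.array([-np.cos(th),side*np.sin(th)])
    return [*(np.array([-.11,y])+r*u+d*n),z]
E
cat > fit.py <<'E'
from h import *
from scipy.optimize import least_squares
t=lambda a,b:(300+a/3.1,100+b/3.1); s=lambda a,b:(85+a/3.3,110+b/3.3)
C=[[.11,.16,.28],[.11,-.16,.28],[-.122,-.16,.28],[-.122,.16,.28]]
ut=np.array([t(568,222),t(362,553),t(115,388),t(332,58)]); us=np.array([s(15,205),s(340,28),s(503,170),s(170,372)])
# active pull bar ends (centre): r unknown
at=np.array([t(252,47),t(190,121)]); as_=np.array([s(237,433),s(335,382)])
pt=np.array([t(64,334),t(119,254)]); ps=np.array([s(535,240),s(462,288)])
def res(q):
    p=q[:3]; W=c2w(p,C)
    A=c2w(p,[door(1,q[3],q[4]+k,.066,.243) for k in(-.04,.04)]); B=c2w(p,[door(-1,0,q[4]+k,.066,.243) for k in(-.04,.04)])
    return np.concatenate([(proj("top",W)-ut).ravel(),(proj("scene",W)-us).ravel(),(proj("top",A)-at).ravel(),(proj("scene",A)-as_).ravel(),(proj("top",B)-pt).ravel(),(proj("scene",B)-ps).ravel()])
r=least_squares(res,[.43,-.27,-2.1,.1,.075],loss="soft_l1")
print(r.x,np.round(res(r.x),1))
p=r.x[:3]; np.save("p.npy",r.x)
print("thumb ray",ray("top",t(209,220),.238),"pred",c2w(p,[-.128,.005,.238]))
print("scene thumb",ray("scene",s(350,305),.238))
for n,P in dict(ap=door(1,r.x[3],r.x[4],.066,.243),pp=door(-1,0,r.x[4],.066,.243),ah=[-.11,.16,.243],ph=[-.11,-.16,.243]).items(): print(n,c2w(p,P))
for n,uv,z in (("basketbig",(200,300),.05),("basket small",(242,120),.05),("whiteb",(187,202),.3),("redb",(112,160),.3),("green",(138,229),.12),("plum",(182,147),.12),("honey",(300+390/3.1,100+385/3.1),.355),("pepper",(300+497/3.1,100+268/3.1),.355)): print(n,ray("top",uv,z))
E
python3 fit.py
```

```text
[ 0.47943109 -0.28252792 -2.17896287  0.08236835  0.05960979] [-1.4 -1.2 -1.1  0.1 -0.4  0.7 -1.1 -0.2 -0.4 -1.7 -0.7 -1.4  1.4 -3.5
 -0.4 -1.  -0.5 -0.1  1.  -0.3  0.1  0.5 -1.1 -0.3  0.2 -0.2 -0.3 -0.7
 -0.2 -0.7 -1.6  0.2]
thumb ray [ 0.55614003 -0.18059136  0.238     ] pred [[ 0.55666913 -0.18033553  0.238     ]]
scene thumb [ 0.56095423 -0.18158429  0.238     ]
ap [[ 0.66967778 -0.19482126  0.243     ]]
pp [[ 0.49760116 -0.08072593  0.243     ]]
ah [[ 0.67359261 -0.28366945  0.243     ]]
ph [[ 0.41096958 -0.10083306  0.243     ]]
basketbig [0.20797499 0.28679022 0.05      ]
basket small [0.74790534 0.15343836 0.05      ]
whiteb [0.48126876 0.26402535 0.3       ]
redb [0.58637827 0.44622509 0.3       ]
green [0.4217097  0.44643376 0.12      ]
plum [0.65299424 0.31973585 0.12      ]
honey [ 0.41600208 -0.28256463  0.355     ]
pepper [ 0.50023216 -0.368391    0.355     ]
```

```bash
cat >> h.py <<'E'
def go(x,y,z,phi,st=None):
    """scaled shift/turn from the present pose to TCP (x,y,z), tool down, tool y at angle phi"""
    from cell import bot
    st=st or bot.read_state()
    w,a,b,c=st["eef_rot"]; Rn=R.from_quat([a,b,c,w])
    Rt=R.from_matrix(np.array([[-np.sin(phi),np.cos(phi),0],[np.cos(phi),np.sin(phi),0],[0,0,-1.]]))
    d=Rn.inv().apply(np.array([x,y,z])-st["ee_pos"]); v=(Rn.inv()*Rt).as_rotvec()
    print([[float(q) for q in np.round(d/.8,3)],[float(q) for q in np.round(v/1.5,3)]],"dist %.3f turn %.2f"%(np.linalg.norm(d),np.linalg.norm(v)))
def me():
    from cell import bot
    s=bot.read_state(); w,a,b,c=s["eef_rot"]; M=R.from_quat([a,b,c,w]).as_matrix()
    print("t %.2f"%s["t"],s["ee_pos"].round(4),"phi %.3f"%np.arctan2(M[1,1],M[0,1]),"zax",M[:,2].round(3),"F",s["contact_force"].round(1),"gap %.2f"%s["finger_gap"],"j",s["joints"].round(2))
q=np.load("p.npy") if __import__("os").path.exists("p.npy") else None
def pull(side,th): P=c2w(q[:3],door(side,th,q[4],.066,.225))[0]; return *P.round(4),q[2]+np.pi-side*th
E
python3 - <<'E'
from h import *
go(.189,.49,.42,1.2); x=pull(1,.082); print(x); go(x[0],x[1],.42,x[3])
E
```

```text
[[0.0, 0.0, -0.237], [-0.001, 0.0, 0.001]] dist 0.189 turn 0.00
(np.float64(0.6696), np.float64(-0.1948), np.float64(0.225), np.float64(0.8806297845776742))
[[-0.868, -0.581, -0.236], [-0.001, 0.0, 0.214]] dist 0.857 turn 0.32
```

>>> carry_out:
  plan:
    - [[0, 0, -0.236], [0, 0, 0], 0.29]
    - [[0, 0, -0.236], [0, 0, 0], 0.29]
    - [[0, 0, -0.236], [0, 0, 0], 0.29]
    - [[-0.868, -0.581, -0.236], [0, 0, 0.214], 0.29]
    - [[-0.868, -0.581, -0.236], [0, 0, 0.214], 0.29]
    - [[-0.868, -0.581, -0.236], [0, 0, 0.214], 0.29]
    - [[-0.868, -0.581, -0.236], [0, 0, 0.214], 0.29]
    - [[-0.868, -0.581, -0.236], [0, 0, 0.214], 0.29]
  force: 40

```text
t: 1.1
ee_pos: [0.3695, 0.2321, 0.4191]
eef_rot: [-0.0, 0.338, 0.941, -0.0]
contact_force: [0.4, 0.4, 0.1]
finger_gap: 0.357
grasp_force: 0.0
```

Run:
```python
from h import *
me(); x=pull(1,.082); go(x[0],x[1],.40,x[3])
```

```text
t 1.10 [0.3695 0.2321 0.4191] phi 0.881 zax [-0. -0. -1.] F [0.4 0.4 0.1] gap 0.36 j [ 0.56  0.09  0.28  1.76 -0.    1.25]
[[-0.629, -0.173, 0.024], [-0.0, 0.0, 0.0]] dist 0.522 turn 0.00
```

>>> carry_out:
  plan:
    - [[-0.629, -0.173, 0.0], [0, 0, 0], 0.29]
    - [[-0.629, -0.173, 0.0], [0, 0, 0], 0.29]
    - [[-0.629, -0.173, 0.0], [0, 0, 0], 0.29]
    - [[-0.629, -0.173, 0.0], [0, 0, 0], 0.29]
    - [[-0.629, -0.173, 0.0], [0, 0, 0], 0.29]
    - [[-0.629, -0.173, 0.0], [0, 0, 0], 0.29]
    - [[-0.629, -0.173, 0.024], [0, 0, 0], 0.29]
    - [[-0.629, -0.173, 0.024], [0, 0, 0], 0.29]

```text
t: 2.1
ee_pos: [0.6564, -0.1761, 0.4028]
eef_rot: [0.0, 0.338, 0.941, 0.0]
contact_force: [0.9, -0.2, 0.7]
finger_gap: 0.356
grasp_force: 0.0
```

>>> carry_out:
  plan:
    - [[0, 0, 0.125], [0, 0, 0], 0.29]
    - [[0, 0, 0.125], [0, 0, 0], 0.29]
    - [[0, 0, 0.125], [0, 0, 0], 0.29]

```text
t: 2.48
ee_pos: [0.6527, -0.1737, 0.2975]
eef_rot: [-0.006, 0.338, 0.941, -0.001]
contact_force: [-0.2, 0.5, 1.5]
finger_gap: 0.355
grasp_force: 0.0
```

Run:
```python
from h import *
from cell import bot
me(); x=pull(1,.082); go(x[0],x[1],.225,x[3])
s=bot.snapshot("wrist"); cv2.imwrite("pics/w1.png",s["pixels"][:,:,::-1])
```

```text
t 2.48 [ 0.6527 -0.1737  0.2975] phi 0.881 zax [-0.012  0.003 -1.   ] F [-0.2  0.5  1.5] gap 0.36 j [-0.26  0.53  0.6   1.65 -0.    0.43]
[[-0.034, -0.006, 0.09], [-0.003, -0.007, 0.0]] dist 0.077 turn 0.01
```

View pics/w1.png

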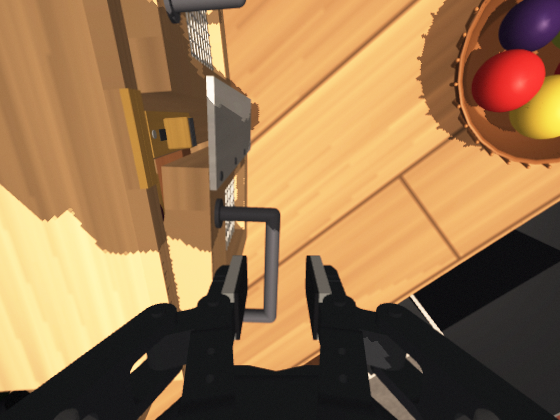

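The wrist view shows the bar between the fingers, from about (270,215) to (270,315), with the strip at (225,140) and the thumb at (178,133).

>>> carry_out:
  plan:
    - [[-0.034, -0.006, 0], [-0.003, -0.007, 0], 0.29]
    - [[-0.034, -0.006, 0], [-0.003, -0.007, 0], 0.29]
    - [[-0.034, -0.006, 0], [-0.003, -0.007, 0], 0.29]

```text
t: 2.9
ee_pos: [0.6744, -0.1952, 0.3059]
eef_rot: [0.008, 0.338, 0.941, 0.0]
contact_force: [-0.3, -1.4, -0.3]
finger_gap: 0.356
grasp_force: 0.0
```

Run:
```python
from h import *
me(); x=pull(1,.082); go(x[0],x[1],.225,x[3])
```

```text
t 2.90 [ 0.6744 -0.1952  0.3059] phi 0.881 zax [ 0.015 -0.004 -1.   ] F [-0.3 -1.4 -0.3] gap 0.36 j [-0.28  0.56  0.68  1.67 -0.    0.41]
[[0.006, -0.004, 0.101], [0.004, 0.009, 0.0]] dist 0.081 turn 0.02
```

>>> carry_out:
  plan:
    - [[0.004, -0.004, 0.05], [0.004, 0.009, 0], 0.29]
    - [[0.004, -0.004, 0.101], [0.004, 0.009, 0], 0.29]
    - [[0.004, -0.004, 0.101], [0.004, 0.009, 0], 0.29]
    - [[0.004, -0.004, 0.101], [0.004, 0.009, 0], 0.5]

```text
t: 3.4
ee_pos: [0.6702, -0.1956, 0.2239]
eef_rot: [-0.001, 0.338, 0.941, -0.0]
contact_force: [0.2, -0.1, 1.3]
finger_gap: 0.248
grasp_force: 0.0
```

Run:
```python
from h import *
me()
for th in (.082,.25,.42,.6,.78,.95): go(*pull(1,th)); print(pull(1,th))
```

```text
t 3.40 [ 0.6702 -0.1956  0.2239] phi 0.882 zax [-0.002  0.    -1.   ] F [ 0.2 -0.1  1.3] gap 0.25 j [-0.28  0.56  0.46  1.48 -0.    0.41]
[[0.001, 0.0, -0.001], [-0.001, -0.001, 0.001]] dist 0.001 turn 0.00
(np.float64(0.6696), np.float64(-0.1948), np.float64(0.225), np.float64(0.8806297845776742))
[[-0.014, 0.012, -0.001], [-0.001, -0.001, 0.113]] dist 0.014 turn 0.17
(np.float64(0.6846), np.float64(-0.1954), np.float64(0.225), np.float64(0.7126297845776741))
[[-0.03, 0.02, -0.001], [-0.001, -0.001, 0.226]] dist 0.029 turn 0.34
(np.float64(0.6993), np.float64(-0.1985), np.float64(0.225), np.float64(0.5426297845776742))
[[-0.05, 0.026, -0.001], [-0.001, -0.001, 0.346]] dist 0.045 turn 0.52
(np.float64(0.7142), np.float64(-0.2045), np.float64(0.225), np.float64(0.36262978457767414))
[[-0.069, 0.029, -0.001], [-0.001, -0.001, 0.466]] dist 0.060 turn 0.70
(np.float64(0.7277), np.float64(-0.2131), np.float64(0.225), np.float64(0.1826297845776741))
[[-0.088, 0.028, -0.001], [-0.001, -0.001, 0.579]] dist 0.074 turn 0.87
(np.float64(0.7388), np.float64(-0.2232), np.float64(0.225), np.float64(0.012629784577674164))
```

>>> carry_out:
  plan:
    - [[-0.014, 0.012, 0], [0, 0, 0.113], 0.5]
    - [[-0.014, 0.012, 0], [0, 0, 0.113], 0.5]
    - [[-0.03, 0.02, 0], [0, 0, 0.226], 0.5]
    - [[-0.05, 0.026, 0], [0, 0, 0.346], 0.5]
    - [[-0.069, 0.029, 0], [0, 0, 0.466], 0.5]
    - [[-0.069, 0.029, 0], [0, 0, 0.466], 0.5]
    - [[-0.088, 0.028, 0], [0, 0, 0.579], 0.5]
    - [[-0.088, 0.028, 0], [0, 0, 0.579], 0.5]

```text
t: 4.4
ee_pos: [0.7385, -0.2236, 0.2218]
eef_rot: [-0.001, 0.701, 0.714, -0.001]
contact_force: [-1.1, 0.1, -0.4]
finger_gap: 0.246
grasp_force: 0.0
```

Run:
```python
from h import *
me()
for th in (.95,1.1,1.25): go(*pull(1,th)); print(pull(1,th))
```

```text
t 4.40 [ 0.7385 -0.2236  0.2218] phi 0.018 zax [-0.003  0.001 -1.   ] F [-1.1  0.1 -0.4] gap 0.25 j [-0.29  0.72  0.77  1.62 -0.    1.26]
[[0.001, 0.0, -0.004], [-0.002, -0.001, 0.004]] dist 0.003 turn 0.01
(np.float64(0.7388), np.float64(-0.2232), np.float64(0.225), np.float64(0.012629784577674164))
[[-0.013, 0.011, -0.004], [-0.002, -0.0, 0.104]] dist 0.014 turn 0.16
(np.float64(0.7471), np.float64(-0.2337), np.float64(0.225), np.float64(-0.13737021542232597))
[[-0.027, 0.019, -0.004], [-0.002, -0.0, 0.204]] dist 0.027 turn 0.31
(np.float64(0.7538), np.float64(-0.2452), np.float64(0.225), np.float64(-0.2873702154223259))
```

>>> carry_out:
  plan:
    - [[-0.013, 0.011, -0.004], [0, 0, 0.104], 0.5]
    - [[-0.013, 0.011, -0.004], [0, 0, 0.104], 0.5]
    - [[-0.027, 0.019, -0.004], [0, 0, 0.204], 0.5]
    - [[-0.027, 0.019, -0.004], [0, 0, 0.204], 0.5]

```text
t: 4.9
ee_pos: [0.754, -0.2449, 0.2251]
eef_rot: [-0.001, 0.801, 0.599, -0.001]
contact_force: [0.4, 0.1, -0.0]
finger_gap: 0.251
grasp_force: 0.0
```

Run:
```python
from h import *
me()
for th in (1.25,1.4,1.55,1.68): go(*pull(1,th)); print(pull(1,th))
```

```text
t 4.90 [ 0.754  -0.2449  0.2251] phi -0.287 zax [-0.003  0.001 -1.   ] F [ 0.4  0.1 -0. ] gap 0.25 j [-0.31  0.78  0.89  1.69 -0.    1.54]
[[-0.0, -0.0, 0.0], [-0.002, 0.0, 0.0]] dist 0.000 turn 0.00
(np.float64(0.7538), np.float64(-0.2452), np.float64(0.225), np.float64(-0.2873702154223259))
[[-0.014, 0.01, 0.0], [-0.002, 0.0, 0.1]] dist 0.013 turn 0.15
(np.float64(0.7586), np.float64(-0.2576), np.float64(0.225), np.float64(-0.4373702154223258))
[[-0.028, 0.018, 0.0], [-0.002, 0.0, 0.2]] dist 0.027 turn 0.30
(np.float64(0.7616), np.float64(-0.2706), np.float64(0.225), np.float64(-0.5873702154223259))
[[-0.042, 0.023, 0.0], [-0.002, 0.001, 0.287]] dist 0.038 turn 0.43
(np.float64(0.7625), np.float64(-0.2821), np.float64(0.225), np.float64(-0.7173702154223258))
```

>>> carry_out:
  plan:
    - [[-0.014, 0.01, 0], [0, 0, 0.1], 0.5]
    - [[-0.014, 0.01, 0], [0, 0, 0.1], 0.5]
    - [[-0.028, 0.018, 0], [0, 0, 0.2], 0.5]
    - [[-0.028, 0.018, 0], [0, 0, 0.2], 0.5]
    - [[-0.042, 0.023, 0], [0, 0, 0.287], 0.5]
    - [[-0.042, 0.023, 0], [0, 0, 0.287], 0.5]
    - [[-0.042, 0.023, 0], [0, 0, 0.287], 0.3]
    - [[-0.042, 0.023, 0], [0, 0, 0.287], 0.3]

```text
t: 5.9
ee_pos: [0.762, -0.2819, 0.2254]
eef_rot: [-0.001, 0.911, 0.412, -0.001]
contact_force: [0.5, 0.7, 0.7]
finger_gap: 0.346
grasp_force: 0.0
```

Run:
```python
from h import *
me()
x=pull(1,1.68); go(*x);go(x[0],x[1],.30,x[3])
```

```text
t 5.90 [ 0.762  -0.2819  0.2254] phi -0.721 zax [-0.003  0.001 -1.   ] F [0.5 0.7 0.7] gap 0.35 j [-0.35  0.85  1.03  1.76 -0.    1.94]
[[0.0, 0.001, 0.0], [-0.002, 0.001, -0.002]] dist 0.001 turn 0.00
[[0.0, 0.0, -0.093], [-0.002, 0.001, -0.002]] dist 0.075 turn 0.00
```

>>> carry_out:
  plan:
    - [[0, 0, -0.03], [0, 0, 0], 0.3]
    - [[0, 0, -0.06], [0, 0, 0], 0.3]
    - [[0, 0, -0.09], [0, 0, 0], 0.3]
    - [[0, 0, -0.09], [0, 0, 0], 0.3]

```text
t: 6.4
ee_pos: [0.7554, -0.2796, 0.2923]
eef_rot: [0.002, 0.911, 0.412, 0.002]
contact_force: [0.1, -1.0, -0.3]
finger_gap: 0.349
grasp_force: 0.0
```

Run:
```python
from h import *
from cell import bot
me()
s=bot.snapshot("scene"); a=s["pixels"][60:320,60:330,::-1]; cv2.imwrite("pics/s2.png",cv2.resize(a,None,fx=2.2,fy=2.2))
# thumb press pose: finger clear of board edge, tool x along normal (tool y along cupboard y)
P=c2w(q[:3],[-.1345,.008,.30])[0]; f=q[2]+np.pi/2; print(P,f); go(*P[:2],.33,f)
```

```text
t 6.40 [ 0.7554 -0.2796  0.2923] phi -0.722 zax [ 0.006 -0.003 -1.   ] F [ 0.1 -1.  -0.3] gap 0.35 j [-0.35  0.96  1.46  2.07 -0.    1.94]
[ 0.56284508 -0.17671509  0.3       ] -0.6081665422172224
[[-0.063, -0.266, -0.049], [0.005, -0.001, -0.076]] dist 0.222 turn 0.11
```

View pics/s2.png

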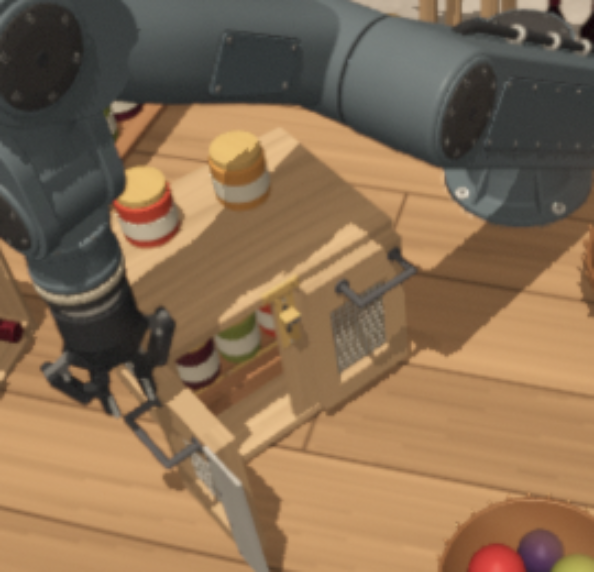

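The active door stands at about 1.65 rad. The thumb is exposed at about (290,320) in the crop and the jars haven't moved. Next is the bolt.

>>> carry_out:
  plan:
    - [[-0.02, -0.08, -0.005], [0.005, 0, -0.076], 1]
    - [[-0.063, -0.266, -0.049], [0.005, 0, -0.076], 1]
    - [[-0.063, -0.266, -0.049], [0.005, 0, -0.076], 1]
    - [[-0.063, -0.266, -0.049], [0.005, 0, -0.076], 1]
    - [[-0.063, -0.266, -0.049], [0.005, 0, -0.076], 1]
    - [[-0.063, -0.266, -0.049], [0.005, 0, -0.076], 1]
    - [[-0.063, -0.266, -0.049], [0.005, 0, -0.076], 1]

```text
t: 7.32
ee_pos: [0.5631, -0.1769, 0.3305]
eef_rot: [-0.0, 0.887, 0.462, 0.001]
contact_force: [-0.8, -0.4, 0.0]
finger_gap: -0.002
grasp_force: 0.0
```

Run:
```python
from h import *
from cell import bot
me(); P=c2w(q[:3],[-.1345,.008,.30])[0]; f=q[2]+np.pi/2; go(*P[:2],.255,f)
s=bot.snapshot("wrist"); cv2.imwrite("pics/w2.png",s["pixels"][:,:,::-1])
```

```text
t 7.33 [ 0.5631 -0.1769  0.3305] phi -0.609 zax [ 0.002  0.001 -1.   ] F [-0.8 -0.4  0. ] gap -0.00 j [-0.31  0.35  0.39  1.62  0.    1.87]
[[-0.0, -0.0, 0.094], [0.0, -0.001, -0.001]] dist 0.076 turn 0.00
```

View pics/w2.png

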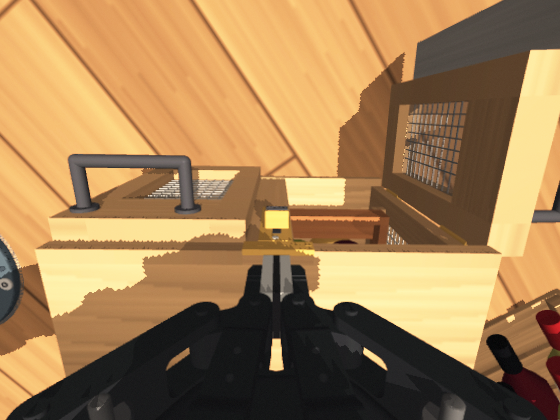

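The thumb is at (277,217), in line with the closed fingers at about x=275. I'll check its position against the hand-eye calibration.

Run:
```python
from h import *
from cell import bot
st=bot.read_state(); s=bot.snapshot("wrist")
w,a,b,c=st["eef_rot"]; T=np.eye(4);T[:3,:3]=R.from_quat([a,b,c,w]).as_matrix();T[:3,3]=st["ee_pos"];T=T@s["hand_eye"]
hs=cv2.cvtColor(s["pixels"],cv2.COLOR_RGB2HSV)[195:240,250:300]
pp=cv2.undistortPoints(np.array([[[277,217.]],[[265,237.]],[[288,211.]],[[266,211.]]]),s["intrinsics"],s["dist"])[:,0]
cs,sn=np.cos(q[2]),np.sin(q[2])
for p in pp:
    v=T[:3,:3]@[*p,1]; W=T[:3,3]+v*(.238-T[2,3])/v[2]; d=W[:2]-q[:2]
    print(W,"cup",cs*d[0]+sn*d[1],-sn*d[0]+cs*d[1])
```

```text
[ 0.56166114 -0.17939676  0.238     ] cup -0.1316226963236906 0.008560549286550374
[ 0.5435223  -0.18807884  0.238     ] cup -0.11413346644298943 -0.0013653221002300625
[ 0.57184068 -0.18026741  0.238     ] cup -0.13672437880025723 0.017412322459810253
[ 0.5573139  -0.17014471  0.238     ] cup -0.1367319732127454 -0.0002935059076448754
```

>>> carry_out:
  plan:
    - [[0.003, 0, 0.06], [0, 0, 0], 1]
    - [[0.003, 0, 0.1], [0, 0, 0], 1]
    - [[0.003, 0, 0.11], [0, 0, 0], 1]
    - [[0.003, 0, 0.115], [0, 0, 0], 1]

```text
t: 7.92
ee_pos: [0.5644, -0.1749, 0.2379]
eef_rot: [-0.001, 0.887, 0.462, 0.0]
contact_force: [0.2, 0.3, 0.5]
finger_gap: -0.001
grasp_force: 0.0
```

>>> carry_out:
  plan:
    - [[0, 0, 0.006], [0, 0, 0], 1]
    - [[0, 0, 0.012], [0, 0, 0], 1]
    - [[0, 0, 0.018], [0, 0, 0], 1]
    - [[0, 0, 0.021], [0, 0, 0], 1]
    - [[0, 0, 0.021], [0, 0, 0], 1]

```text
t: 8.55
ee_pos: [0.5638, -0.1744, 0.2217]
eef_rot: [-0.001, 0.887, 0.462, 0.001]
contact_force: [1.7, -1.1, 5.8]
finger_gap: 0.002
grasp_force: 2.3
```

Run:
```python
from h import *
me()
```

```text
t 8.55 [ 0.5638 -0.1744  0.2217] phi -0.610 zax [ 0.     0.002 -1.   ] F [ 1.7 -1.1  5.8] gap 0.00 j [-0.3   0.35  0.13  1.34  0.    1.88]
```

>>> carry_out:
  plan:
    - [[0, 0, 0.003], [0, 0, 0], 1]
    - [[0, 0, 0.005], [0, 0, 0], 1]
    - [[0, 0, 0.005], [0, 0, 0], 1]

```text
t: 8.93
ee_pos: [0.5644, -0.1745, 0.2207]
eef_rot: [0.001, 0.887, 0.462, 0.002]
contact_force: [-2.3, 1.1, 26.2]
finger_gap: -0.0
grasp_force: 10.5
```

>>> carry_out:
  plan:
    - [[0, 0, -0.05], [0, 0, 0], 1]
    - [[0, 0, -0.1], [0, 0, 0], 1]
    - [[0, 0, -0.15], [0, 0, 0], 1]
    - [[0, 0, -0.15], [0, 0, 0], 1]

```text
t: 9.43
ee_pos: [0.5643, -0.1748, 0.3399]
eef_rot: [0.0, 0.887, 0.462, 0.002]
contact_force: [0.1, 0.2, -1.3]
finger_gap: 0.002
grasp_force: 0.0
```

Run:
```python
from h import *
from cell import bot
me(); x=pull(-1,0); print(x); go(x[0],x[1],.33,x[3])
s=bot.snapshot("wrist"); a=s["pixels"][130:270,200:360,::-1]; cv2.imwrite("pics/w3.png",cv2.resize(a,None,fx=3,fy=3))
```

```text
t 9.43 [ 0.5643 -0.1748  0.3399] phi -0.610 zax [ 0.003  0.001 -1.   ] F [ 0.1  0.2 -1.3] gap 0.00 j [-0.3   0.35  0.42  1.64  0.    1.88]
(np.float64(0.4976), np.float64(-0.0807), np.float64(0.225), np.float64(0.9626297845776741))
[[0.049, -0.136, 0.012], [0.002, -0.0, -1.048]] dist 0.116 turn 1.57
```

View pics/w3.png

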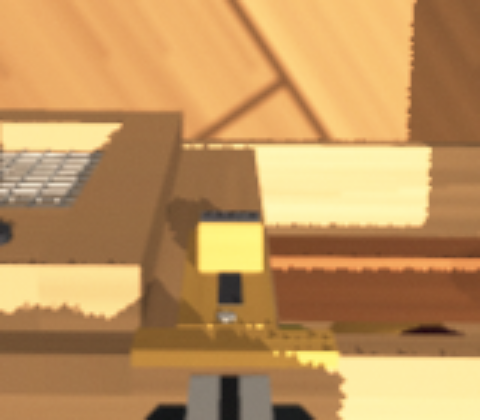

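The thumb now sits lower and clear of the board (force 26 N at its stop), so the bolt is fully down. Now the passive pull.

>>> carry_out:
  plan:
    - [[0.049, -0.136, 0.012], [0, 0, -1], 0.29]
    - [[0.049, -0.136, 0.012], [0, 0, -1], 0.29]
    - [[0.049, -0.136, 0.012], [0, 0, -1], 0.29]
    - [[0.049, -0.136, 0.012], [0, 0, -1], 0.29]
    - [[0.049, -0.136, 0.012], [0, 0, -1], 0.29]
    - [[0.049, -0.136, 0.012], [0, 0, -1], 0.29]
    - [[0.049, -0.136, 0.012], [0, 0, -1], 0.29]
    - [[0.049, -0.136, 0.012], [0, 0, -1], 0.29]

```text
t: 10.48
ee_pos: [0.4961, -0.08, 0.3262]
eef_rot: [-0.002, 0.331, 0.944, 0.001]
contact_force: [-0.1, -0.7, 0.1]
finger_gap: 0.356
grasp_force: 0.0
```

Run:
```python
from h import *
me(); x=pull(-1,0); go(*x)
```

```text
t 10.47 [ 0.4961 -0.08    0.3262] phi 0.896 zax [-0.004  0.003 -1.   ] F [-0.1 -0.7  0.1] gap 0.36 j [-0.16  0.19  0.16  1.55  0.    0.51]
[[-0.003, 0.001, 0.127], [0.0, -0.003, -0.044]] dist 0.101 turn 0.07
```

>>> carry_out:
  plan:
    - [[-0.003, 0, 0], [0, -0.003, -0.044], 0.29]
    - [[-0.003, 0, 0.06], [0, -0.003, -0.044], 0.29]
    - [[-0.003, 0, 0.11], [0, -0.003, -0.044], 0.29]
    - [[-0.003, 0, 0.127], [0, -0.003, -0.044], 0.29]
    - [[-0.003, 0, 0.127], [0, -0.003, -0.044], 0.5]

```text
t: 11.1
ee_pos: [0.4981, -0.0814, 0.2256]
eef_rot: [0.0, 0.303, 0.953, 0.0]
contact_force: [0.3, 0.3, -0.1]
finger_gap: 0.247
grasp_force: 0.0
```

Run:
```python
from h import *
me()
for th in (0,.16,.32,.48,.64,.8,.96): go(*pull(-1,th)); print(pull(-1,th))
```

```text
t 11.10 [ 0.4981 -0.0814  0.2256] phi 0.956 zax [ 0.001 -0.    -1.   ] F [ 0.3  0.3 -0.1] gap 0.25 j [-0.16  0.2  -0.07  1.29 -0.    0.45]
[[0.001, 0.0, 0.001], [0.0, 0.0, -0.004]] dist 0.001 turn 0.01
(np.float64(0.4976), np.float64(-0.0807), np.float64(0.225), np.float64(0.9626297845776741))
[[0.015, 0.011, 0.001], [0.0, 0.0, -0.111]] dist 0.015 turn 0.17
(np.float64(0.4933), np.float64(-0.0672), np.float64(0.225), np.float64(1.122629784577674))
[[0.031, 0.019, 0.001], [0.0, 0.0, -0.218]] dist 0.029 turn 0.33
(np.float64(0.4869), np.float64(-0.0545), np.float64(0.225), np.float64(1.2826297845776742))
[[0.048, 0.025, 0.001], [0.0, 0.0, -0.324]] dist 0.043 turn 0.49
(np.float64(0.4785), np.float64(-0.043), np.float64(0.225), np.float64(1.442629784577674))
[[0.065, 0.028, 0.001], [0.0, 0.0, -0.431]] dist 0.057 turn 0.65
(np.float64(0.4684), np.float64(-0.033), np.float64(0.225), np.float64(1.6026297845776742))
[[0.083, 0.028, 0.001], [0.0, 0.001, -0.538]] dist 0.070 turn 0.81
(np.float64(0.4569), np.float64(-0.0247), np.float64(0.225), np.float64(1.7626297845776742))
[[0.101, 0.026, 0.001], [-0.0, 0.001, -0.644]] dist 0.083 turn 0.97
(np.float64(0.4442), np.float64(-0.0183), np.float64(0.225), np.float64(1.922629784577674))
```

>>> carry_out:
  plan:
    - [[0.015, 0.011, 0], [0, 0, -0.111], 0.5]
    - [[0.015, 0.011, 0], [0, 0, -0.111], 0.5]
    - [[0.031, 0.019, 0], [0, 0, -0.218], 0.5]
    - [[0.048, 0.025, 0], [0, 0, -0.324], 0.5]
    - [[0.065, 0.028, 0], [0, 0, -0.431], 0.5]
    - [[0.083, 0.028, 0], [0, 0, -0.538], 0.5]
    - [[0.101, 0.026, 0], [0, 0, -0.644], 0.5]
    - [[0.101, 0.026, 0], [0, 0, -0.644], 0.5]

```text
t: 12.1
ee_pos: [0.4448, -0.018, 0.2273]
eef_rot: [0.002, -0.174, 0.985, -0.001]
contact_force: [0.8, 0.7, 0.3]
finger_gap: 0.251
grasp_force: 0.0
```

Run:
```python
from h import *
me()
for th in (.96,1.12,1.28,1.44,1.6,1.7): go(*pull(-1,th)); print(pull(-1,th))
```

```text
t 12.10 [ 0.4448 -0.018   0.2273] phi 1.920 zax [ 0.005 -0.001 -1.   ] F [0.8 0.7 0.3] gap 0.25 j [-0.04  0.1  -0.2   1.27 -0.   -0.39]
[[0.001, -0.0, 0.003], [-0.001, 0.003, -0.002]] dist 0.002 turn 0.01
(np.float64(0.4442), np.float64(-0.0183), np.float64(0.225), np.float64(1.922629784577674))
[[0.015, 0.011, 0.003], [-0.002, 0.003, -0.109]] dist 0.015 turn 0.16
(np.float64(0.4306), np.float64(-0.0141), np.float64(0.225), np.float64(2.0826297845776742))
[[0.031, 0.019, 0.003], [-0.002, 0.003, -0.215]] dist 0.029 turn 0.32
(np.float64(0.4165), np.float64(-0.0121), np.float64(0.225), np.float64(2.242629784577674))
[[0.048, 0.025, 0.003], [-0.002, 0.002, -0.322]] dist 0.043 turn 0.48
(np.float64(0.4023), np.float64(-0.0123), np.float64(0.225), np.float64(2.402629784577674))
[[0.065, 0.028, 0.003], [-0.002, 0.002, -0.429]] dist 0.057 turn 0.64
(np.float64(0.3883), np.float64(-0.0148), np.float64(0.225), np.float64(2.562629784577674))
[[0.076, 0.028, 0.002], [-0.002, 0.002, -0.495]] dist 0.065 turn 0.74
(np.float64(0.3799), np.float64(-0.0175), np.float64(0.225), np.float64(2.662629784577674))
```

>>> carry_out:
  plan:
    - [[0.015, 0.011, 0], [0, 0.003, -0.109], 0.5]
    - [[0.031, 0.019, 0], [0, 0.003, -0.215], 0.5]
    - [[0.048, 0.025, 0], [0, 0.003, -0.322], 0.5]
    - [[0.065, 0.028, 0], [0, 0.003, -0.429], 0.5]
    - [[0.076, 0.028, 0], [0, 0.003, -0.495], 0.5]
    - [[0.076, 0.028, 0], [0, 0.003, -0.495], 0.5]
    - [[0.076, 0.028, 0], [0, 0.003, -0.495], 0.3]
    - [[0.076, 0.028, 0], [0, 0.003, -0.495], 0.3]

```text
t: 13.1
ee_pos: [0.3803, -0.0177, 0.226]
eef_rot: [-0.001, -0.519, 0.855, -0.001]
contact_force: [-0.5, -1.6, 0.1]
finger_gap: 0.345
grasp_force: 0.0
```

>>> carry_out:
  plan:
    - [[0, 0, -0.04], [0, 0, 0], 0.3]
    - [[0, 0, -0.1], [0, 0, 0], 0.3]
    - [[0, 0, -0.2], [0, 0, 0], 0.3]
    - [[0, 0, -0.25], [0, 0, 0], 0.3]
    - [[0, 0, -0.25], [0, 0, 0], 0.3]
    - [[0, 0, -0.25], [0, 0, 0], 0.3]

```text
t: 13.85
ee_pos: [0.3803, -0.017, 0.4253]
eef_rot: [-0.001, -0.52, 0.854, -0.001]
contact_force: [-1.0, -0.3, 0.1]
finger_gap: 0.351
grasp_force: 0.0
```

Run:
```python
from h import *
from cell import bot
me()
s=bot.snapshot("scene"); cv2.imwrite("pics/s4.png",s["pixels"][:,:,::-1])
```

```text
t 13.85 [ 0.3803 -0.017   0.4253] phi 2.664 zax [-0.001 -0.003 -1.   ] F [-1.  -0.3  0.1] gap 0.35 j [-0.04 -0.    0.2   1.77 -0.   -1.14]
```

View pics/s4.png

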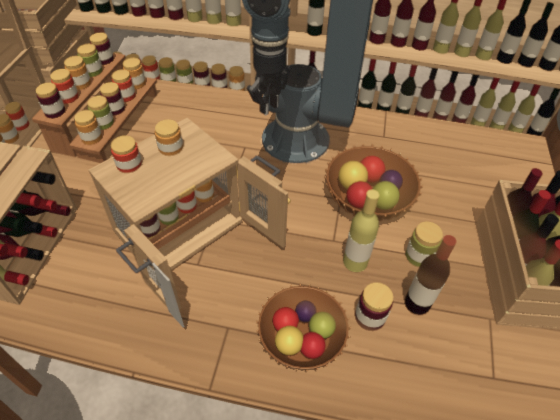

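Both doors are wide open, the jars, bottles and basket are in place, and the arm is clear. The passive tip's top corner is at about (287,201). I'll check the door angles numerically.

Run:
```python
from h import *
for th in (1.4,1.55,1.7): print(th,proj("scene",c2w(q[:3],[door(-1,th,.142,.028,.264),door(-1,th,.178,0,.264),door(1,th,.188,.03,.264),door(1,th,.06,.066,.243)])).round(0).tolist())
```

```text
1.4 [[274.0, 189.0], [272.0, 202.0], [182.0, 272.0], [133.0, 259.0]]
1.55 [[279.0, 184.0], [281.0, 197.0], [171.0, 279.0], [127.0, 259.0]]
1.7 [[284.0, 179.0], [288.0, 192.0], [159.0, 285.0], [122.0, 258.0]]
```

Run:
```python
from h import *
a=cv2.imread("pics/s4.png"); k=4; x0,y0=105,165
a=cv2.resize(a[y0:y0+150,x0:x0+195],None,fx=k,fy=k)
for th,c in ((1.4,(0,0,255)),(1.68,(0,255,0))):
    for s,r,d in ((-1,.178,.0),(1,.188,.032)):
        P=proj("scene",c2w(q[:3],[door(s,th,.0,d,.264),door(s,th,r,d,.264),door(s,th,r,d,.03)]))
        cv2.polylines(a,[((P-[x0,y0])*k).astype(int)],False,c,1)
cv2.imwrite("pics/f.png",a)
```

```text
(no output)
```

View pics/f.png

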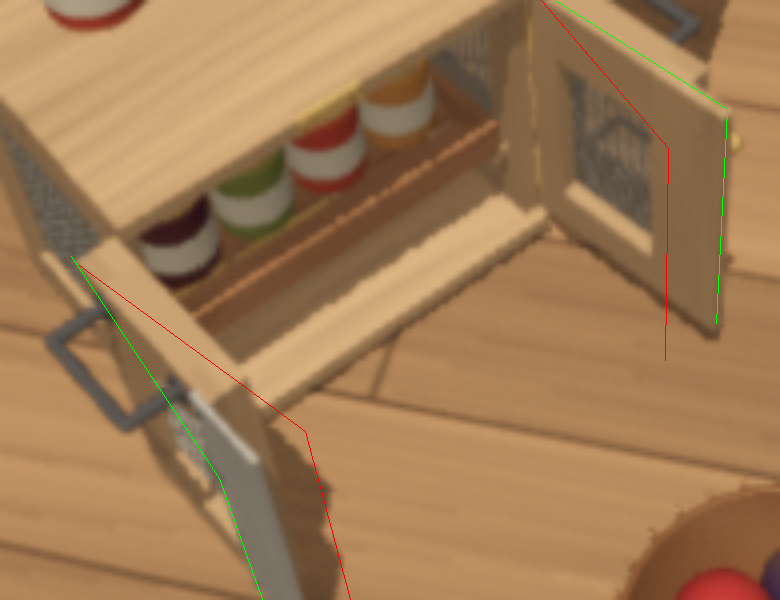

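The passive door is at about 1.67 rad and the active strip end at (258,462) is at about 1.55 rad. Both exceed 1.4, so I'm handing in.

```bash
python3 -c "
from cell import bot
print(bot.finish_job())"
```

```text
the job is handed in; nothing more can be done
None
```

I've handed the job in, with no verdict returned: the active door stands open about 1.55 rad and the passive about 1.67 rad (read from the images), the bolt was pushed down to its stop, and nothing else was disturbed in the last picture.

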